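Open the worktop water filter and take out the spent cartridge

TASK

The water filter's cartridge is spent: unscrew the filter's cap (anticlockwise from above, several grips, without forcing the thread) until the thread lets go, lift it off and set it down gently on the rectangular chopping board, hub up. Then draw the cartridge straight out of the housing and stand it gently upright on the floor of the round tray. Leave everything else on the worktop where it is.

Things in the scene. Friction and masses are not known exactly. Their poses are not given: they have to be found in the camera images.
- filter: Water filter housing, bolted to the worktop (fixed): steel cylinder 92 mm across on a black base 106 mm across, threaded white neck above; 108 mm tall in all. Two pipe elbows, 34 mm up, reach 87 mm out along its own +y and -y. Bore 59 mm wide, inner floor 12 mm above the origin. Origin: centre of its underside; z: its axis, up.
- rim (a point): Centre of the rim of the housing's neck, 108 mm above the filter's origin, z up. The neck has a single-start right-hand thread: a cap turned anticlockwise seen from above (positive about z) rises 10 mm a turn.
- cap: White screw cap, 66 mm tall, 0.1 to 0.2 kg: skirt 89 mm across from the origin to 36 mm up, grip hub above that. Origin: centre of the skirt's lower edge; z: axis, up. Screwed down, its origin is 76 mm above the filter's. It turns easily and has 2 mm of axial and 1.5 mm of sideways play on the thread; let go, it stays where it is.
- hub (a point): Middle of the cap's round, rigid, fluted grip hub, on its axis 51 mm above the cap's origin; the hub is 54 mm across and reaches 15 mm above and below this point. The cap comes free after 7.2 to 8.3 rad (about a turn and a quarter), some 12 mm up; until then it cannot be pulled off. About a turn beyond that it drops back 10 mm. Once free, lift it 60 mm to clear neck and cartridge.
- cartridge: Filter cartridge standing loose in the housing, hidden by the cap at first: pleated white cylinder 50 mm across, 92 mm tall, with grey ends and a pull knob on top; 0.2 to 0.35 kg. Origin: centre of its underside; z: axis, up. It has 4 mm of play all round; lift it more than 100 mm to clear the rim.
- pull_knob (a point): Middle of the cartridge's grey round pull knob, 25 mm across and 30 mm tall, 107 mm above the cartridge's origin, on its axis. In the housing its upper 26 mm stand proud of the neck's rim.
- board: Rectangular light wooden chopping board lying on the worktop (does not move), 200 mm along its x, 300 mm along its y, 22 mm thick; origin at the centre of its underside.
- tray: Round dark wooden tray on the worktop (does not move), 252 mm across; flat floor 7 mm above the origin and 210 mm across, raised rim up to 20 mm above the origin; origin at the centre of its underside.
- glass: Bystander, loose, to be left alone: clear straight tumbler, 81 mm wide, 93 mm tall. Origin: centre of its underside.
- salt_mill: Bystander, loose, to be left alone: copper-coloured waisted mill, 44 mm wide, 109 mm tall. Origin: centre of its underside.
- pepper_mill: Bystander, loose, to be left alone: copper-coloured waisted mill, 44 mm wide, 121 mm tall. Origin: centre of its underside.
- spice_jar: Bystander, loose, to be left alone: slim glass jar with a black lid, 41 mm wide, 105 mm tall. Origin: centre of its underside.
- tin: Bystander, loose, to be left alone: food tin, 75 mm wide, 58 mm tall. Origin: centre of its underside.

How it is judged:
On the way, in this order (a step that is already met when the one before it is completed fails the run):
1. The cap has been screwed at least 8 mm up the thread, still upright on the neck (z of cap in the frame of filter above 0.084 m and horizontal distance between cap and filter below 0.006 m and angle between cap's own z axis and vertical below 0.1 rad), for 0.1 s.
2. The cap is off and stands on the chopping board, hub up, let go (z of cap in the frame of board between 0.017 and 0.03 m and x of cap in the frame of board between -0.065 and 0.065 m and y of cap in the frame of board between -0.115 and 0.115 m and angle between cap's own z axis and vertical below 0.12 rad and contact force between cap and board above 0.3 N and contact force between the fingers and cap below 0.1 N), for 0.2 s.
3. The cartridge has been drawn up out of the housing (z of cartridge in the frame of filter above 0.105 m), for 0.1 s.
At the end, for the whole second after the job is handed in: Cap hub up on the chopping board (within 7 degrees, centre within 65 mm of the board's centre along its x, 115 mm along its y); cartridge upright on the tray's flat floor (within 7 degrees, centre within 90 mm of the tray's centre); both let go and at rest (all of step 2 and linear speed of each of cap, cartridge below 0.03 m/s and angle between cartridge's own z axis and vertical below 0.12 rad and horizontal distance between cartridge and tray below 0.09 m and z of cartridge in the frame of tray between 0.003 and 0.013 m and contact force between cartridge and tray above 0.5 N); the robot touches nothing.
It fails at once if The thread is forced: more than 90 N between cap and housing (contact force between cap and filter above 90 N).
It fails at once if The cap or the cartridge is dropped: it comes down within 25 mm of the board or tray at over 0.5 m/s ((z of cap in the frame of board below 0.047 m and horizontal distance between cap and board below 0.18 m and linear speed of cap above 0.5 m/s) or (z of cartridge in the frame of tray below 0.032 m and horizontal distance between cartridge and tray below 0.126 m and linear speed of cartridge above 0.5 m/s)).
It fails at once if A bystander is moved more than 30 mm or tipped over (distance of any of glass, salt_mill, pepper_mill, spice_jar, tin from where it was at the start of the episode above 0.03 m or angle between any of glass, salt_mill, pepper_mill, spice_jar, tin's own z axis and vertical above 0.4 rad).
It also fails if it takes over 72 s, if anything falls off the work surface, if the arm or the gripper's body presses on something with over 40 N, if the wrist force passes 120 N, or if a joint passes its speed limit or range.

ROBOT

A 7-joint arm with a two-finger parallel gripper is mounted at the origin on a cart in front of the work surface, level with it; the furniture and walls round the work are solid. World frame = base frame: x ahead of the robot, y to its left, z up, the work surface at z = 0. Lengths are in m, angles in rad, forces in N, time in s.
With the tool pointing down it reaches from about 0.4 to 0.85 m from the base axis. Payload 10.4 kg.
Tool frame: the origin (TCP) lies between the finger pads; the fingertips stand 14 mm ahead of it and the grasp point (between the pads) lies 5 mm behind it (r.finger_overhang is the z of the fingertips in the tool frame, in m); z points along the fingers, y is the line along which they close (so a half turn about z gives the same grasp; the last joint's range is limited). The gripper opens to 87 mm and grips with 3 to 60 N. Pads are 19 mm wide; open, the fingers measure 117 mm over their backs; the gripper's body (75 mm by 190 mm) begins 51 mm behind the grasp point.
Start: joints at [-0.023, 0.332, -0.065, 1.46, 0.022, 1.35, -0.088], TCP at [0.625, 0, 0.237] pointing down, gripper open.
Joint ranges: [-2.6, 2.6], [-0.5, 2.12], [-1.47, 1.34], [0.16, 2.42], [-1.27, 4.41], [0.06, 2.06], [-2.6, 2.6]. Speed limits (rad/s): [2.22, 2.22, 2.79, 2.79, 3.14, 3.14, 3.14].

INTERFACE

Orientations are given as a unit quaternion [x, y, z, w].
In Python, from bench import r, optics gives the robot as it stands.
- The arm moves only by the shell command python3 -m pendant 'ROWS' [FORCE]. ROWS is JSON, a list of rows, each a list of 7 numbers: the closure, from -1 (fully open) to 1 (shut), then the shift along the tool's x, y, z scaled (see below), then the turn, a rotation vector about the tool's x, y, z scaled (see below). In form: [[grip, x, y, z, rx, ry, rz], ...]. A call has 1 to 8 rows; each row is the pose to reach, as a shift and turn from the pose commanded when the call began, along the tool's axes at that moment; what a row does not reach only later rows make up. The controller multiplies each number of a shift by 0.3 m and each number of a turn by 120 degrees. A row lasts 1/8 s, in which the tool goes at most 62.5 mm and 10.7 degrees, less where a joint would pass 70% of its speed; a pose out of reach is approached as far as the arm can. A call with a number of a shift or a turn outside -1 to 1 is refused whole. A call with a gripper value outside its range is refused whole. The fingers move at their own pace and stop on an object; FORCE is the grip in N (left out, the last holds). Time passes only in rows, so rows that repeat a pose let the fingers close. It gives the time, the measured TCP pose, the force, the opening and the grip force at its end, in the units of the state.
- r.read_state(): the state, without advancing time (a new reading comes with each control period).
- optics.camera(name): name is "scene" or "side" or "wrist"; returns a dict with "pixels" (480x640x3 uint8, red, green, blue), "vfov" (degrees; the focal length in pixels is half the picture's height over the tangent of half this angle, whatever the lens; pixels are square), "cx", "cy" (the principal point, pixels), "rvec" (rotation vector, rad) and "tvec" (3), from world to camera coordinates, as OpenCV has them. Camera axes: x right, y down, z forward; pixel columns grow to the right and rows downward; lengths in m; the calibration is good to about 2 mm. A picture is of the moment at which its call begins. There is no depth.
- r.close_job(): hands the job in; it is judged then, once.
The state is a dict: "time": time; "joint_positions": joint angles; "joint_vel": joint speeds; "joint_torque": joint torques, N m; "ee_pos": TCP position; "eef_rot": TCP orientation; "ft_force": force on the tool from outside, world axes, zero at the start; "torque": the same for the moment, N m; "width": finger opening in m; "grip_force": force on a finger pad.
Only numpy, scipy, OpenCV 4.12 (cv2) and the standard library are available. Lean on these libraries where they do the work, as an engineer would, in place of code of your own. Each camera call takes 0.05 s, during which the arm holds its last target. There are 200 camera calls.

## Working session

There is one attempt and no reset: what is moved stays moved. The work goes in short steps, Python scripts to look and compute and a shell command to move; the robot and the scene stay as the last step left them, time stands still between calls to the robot, and variables do not carry over. Pictures are saved under pics/ and viewed, at most 14 in all, crops included, and the job is handed in when it is done.

```bash
mkdir -p pics; cat > h.py <<'E'
import numpy as np,cv2
from bench import r,optics
def cam(n,f=None):
    c=optics.camera(n)
    if f: cv2.imwrite('pics/'+f,c['pixels'][:,:,::-1])
    return c
def K(c):
    f=240/np.tan(np.radians(c['vfov'])/2); return np.array([[f,0,c['cx']],[0,f,c['cy']],[0,0,1]])
def px(c,P):
    return cv2.projectPoints(np.array(P,float).reshape(-1,3),np.array(c['rvec'],float),np.array(c['tvec'],float),K(c),None)[0].reshape(-1,2)
def ray(c,u,v,z):
    R=cv2.Rodrigues(np.array(c['rvec'],float))[0];t=np.array(c['tvec'],float)
    o=-R.T@t; d=R.T@np.linalg.inv(K(c))@[u,v,1]
    return o+d*(z-o[2])/d[2]
E
python3 - <<'E'
from h import *
import pickle
d={}
for n in ['scene','side','wrist']:
    d[n]=cam(n,n+'0.png'); c=d[n]; print(n,c['vfov'],c['cx'],c['cy'],{k:0 for k in c if k not in('pixels',)}.keys(),ray(c,c['cx'],c['cy'],0), c['tvec'])
pickle.dump(d,open('c0.pkl','wb'))
s=r.read_state();print(s)
E
```

```text
scene 56.244406578288185 309.0587837884478 233.58636072807587 dict_keys(['vfov', 'cx', 'cy', 'rvec', 'tvec']) [0.76361013 0.31009848 0.        ] [-0.29097993  0.30359353  0.41976575]
side 44.48016913287008 320.2517847199506 251.13807623517752 dict_keys(['vfov', 'cx', 'cy', 'rvec', 'tvec']) [0.64964865 0.13417733 0.        ] [0.27722624 0.48359645 0.78767245]
wrist 59.1725823399236 319.15539712899425 240.62121141478298 dict_keys(['vfov', 'cx', 'cy', 'rvec', 'tvec']) [ 6.25934505e-01 -3.44955596e-02 -5.55111512e-17] [-0.62592609 -0.03330834  0.389804  ]
{'time': 0.15, 'joint_positions': array([-0.02258542,  0.33272443, -0.06473146,  1.46071849,  0.02158631,
        1.34990968, -0.088479  ]), 'joint_vel': array([ 0.00152337, -0.00187513,  0.00103184, -0.00286984,  0.00180615,
       -0.00108176,  0.00115554]), 'joint_torque': array([ 1.82067095e-03, -6.23630190e+01,  2.54254905e-02, -3.90143681e+01,
       -6.11935230e-02,  3.71907104e-02, -1.53469024e-06]), 'ee_pos': array([6.24729619e-01, 1.48877255e-05, 2.35952473e-01]), 'eef_rot': array([ 7.07089201e-01,  7.07124160e-01, -3.84220015e-04, -3.68949487e-04]), 'ft_force': array([-0.04736375,  0.26367704,  0.8045166 ]), 'torque': array([ 0.00122724, -0.00826241,  0.00526016]), 'grip_force': 0.0, 'width': 0.08692897161321782}
```

View pics/scene0.png

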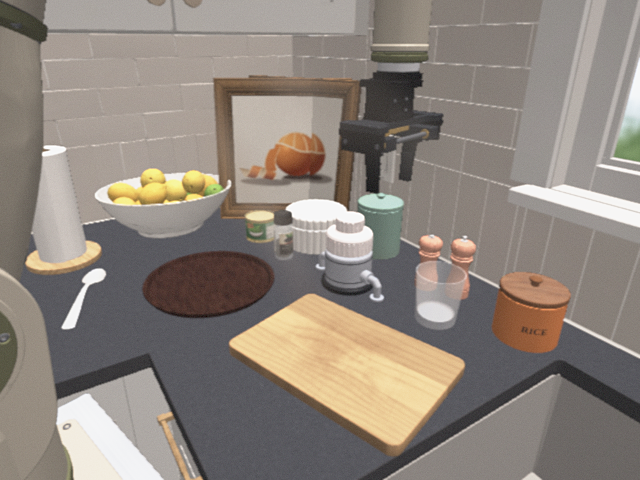

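View pics/side0.png

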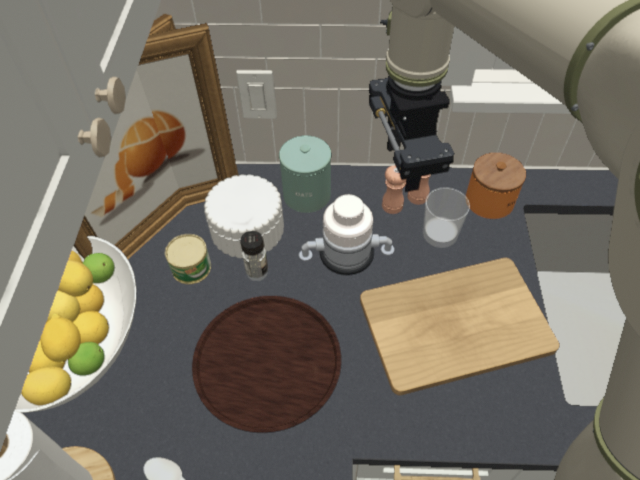

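The scene view shows the filter at about (350,250), the tray at (209,281), the board at (346,360), and the glass and mills to the filter's right. In the side view the hub top is at (349,207), the tray at (267,361), the board at (458,322), and a spice jar, white dish and green canister stand near the filter. I'll enlarge around the filter and project some trial geometry.

```bash
python3 - <<'E'
from h import *
import pickle
d=pickle.load(open('c0.pkl','rb'));S,D=d['scene'],d['side']
def tri(a,b):
    P=[K(c)@np.c_[cv2.Rodrigues(np.array(c['rvec'],float))[0],np.array(c['tvec'],float)] for c in (S,D)]
    X=cv2.triangulatePoints(P[0],P[1],np.array(a,float),np.array(b,float))[:,0];X=X[:3]/X[3]
    return X.round(3)
print('hub',tri((350,220),(349,207)),ray(S,350,220,.142),ray(D,349,207,.142))
print('tray',ray(S,209,281,.02),ray(D,267,361,.02))
print('canister knob',tri((380,196),(305,149)))
print('dish',tri((317,212),(244,202)))
print('spice',tri((283,215),(252,241)),'tin',tri((260,218),(187,250)))
print('glass',ray(D,446,207,.093),ray(S,441,270,.093),'mills',tri((431,238),(395,175)),tri((462,240),(419,165)))
print('board side',[ray(D,*p,.022).round(3)[:2] for p in [(362,292),(513,261),(556,345),(400,388)]])
print('board scene',[ray(S,*p,.022).round(3)[:2] for p in [(311,297),(462,363),(386,437),(231,349)]])
im=[cv2.resize(c['pixels'][y:y+130,x:x+130],(400,400),interpolation=2) for c,x,y in((S,285,185),(D,285,160))]
cv2.imwrite('pics/crop.png',np.hstack(im)[:,:,::-1])
print('elbows',tri((376,297),(389,248)),tri((321,267),(306,253)))
E
```

```text
hub [0.634 0.084 0.135] [0.6183547 0.0732154 0.142    ] [0.62916775 0.08542172 0.142     ]
tray [0.42819298 0.26219971 0.02      ] [0.43275204 0.27615401 0.02      ]
canister knob [0.797 0.128 0.133]
dish [0.741 0.262 0.077]
spice [0.628 0.262 0.1  ] tin [0.67  0.382 0.052]
glass [ 0.62703293 -0.10116122  0.093     ] [ 0.64119338 -0.10370782  0.093     ] mills [ 0.725 -0.034  0.099] [ 0.737 -0.087  0.105]
board side [array([0.526, 0.085]), array([ 0.527, -0.209]), array([ 0.347, -0.207]), array([0.334, 0.074])]
board scene [array([0.516, 0.076]), array([ 0.53 , -0.204]), array([ 0.347, -0.198]), array([0.326, 0.064])]
elbows [0.619 0.004 0.007] [0.646 0.164 0.004]
```

View pics/crop.png

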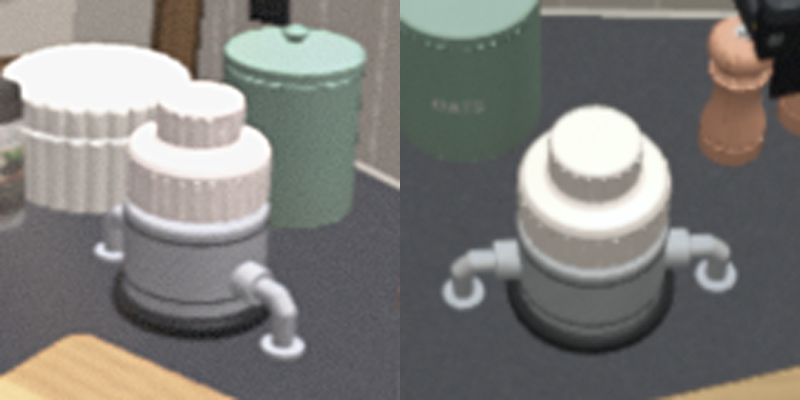

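The crop puts the hub top at scene (350.3,217.6) and side (349,205). I'll move above the filter now and refine with the wrist camera.

```bash
python3 -m pendant '[[-1,0.13,0,0,0,0,0],[-1,0.27,0,0,0,0,0],[-1,0.27,0,0,0,0,0],[-1,0.27,0,0,0,0,0]]'; python3 - <<'E'
from h import *
c=cam('wrist','w1.png')
print(r.read_state()['ee_pos'],-cv2.Rodrigues(np.array(c['rvec'],float))[0].T@np.array(c['tvec'],float),px(c,[[.628,.083,.142],[.655,.083,.142],[.628,.11,.142]]))
import pickle;pickle.dump(c,open('c1.pkl','wb'))
E
```

```text
time: 0.65
ee_pos: [0.625, 0.0805, 0.2363]
eef_rot: [0.707, 0.707, -0.0, 0.0]
ft_force: [1.4, -0.3, 0.9]
width: 0.0868
grip_force: 0.0
[0.62506583 0.07977306 0.23637778] [0.62602253 0.15507627 0.3845706 ] [[322.03528038 245.58268728]
 [367.13510522 245.57374389]
 [322.12629939 201.04290992]]
```

View pics/w1.png

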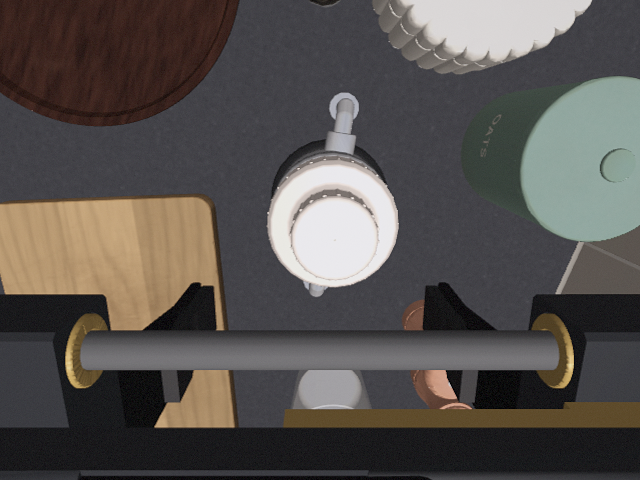

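The wrist view shows the hub top centre at (335,238), about 88 px across, so the hub is at about (0.636, 0.0875), which matches the triangulation. Next I centre over it and pre-rotate clockwise.

```bash
python3 -m pendant '[[-1,0.021,0.035,0,0,0,0.085],[-1,0.021,0.035,0,0,0,0.17],[-1,0.021,0.035,0,0,0,0.255],[-1,0.021,0.035,0,0,0,0.34],[-1,0.021,0.035,0,0,0,0.425],[-1,0.021,0.035,0,0,0,0.51],[-1,0.021,0.035,0,0,0,0.595],[-1,0.021,0.035,0,0,0,0.68]]' 15; python3 -c "
from h import *
s=r.read_state();print(s['joint_positions'].round(3),s['ee_pos'],s['time'])
c=cam('wrist');print(px(c,[[.636,.0875,.142],[.663,.0875,.142]]))
cv2.imwrite('pics/w2.png',c['pixels'][:,:,::-1])"
```

```text
time: 1.7
ee_pos: [0.6357, 0.0857, 0.2366]
eef_rot: [0.998, 0.069, 0.0, 0.0]
ft_force: [-1.0, 0.4, -0.1]
width: 0.0869
grip_force: 0.0
[-0.282  0.365  0.102  1.42  -0.037  1.358 -1.612] [0.6356627  0.08565801 0.23657341] 1.7
[[315.39259939 251.12811213]
 [321.67728917 207.38952647]]
```

View pics/w2.png

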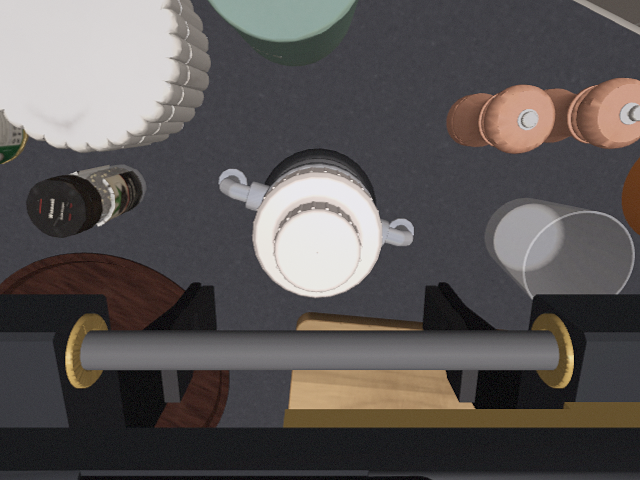

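The hub top is at (317,252) against a predicted (315.4,251.1), so the aim is within 1 mm. J7 falls with the clockwise pre-turn. I'll wind a bit more, descend, and grip.

```bash
python3 -m pendant '[[-1,0,0,0.05,0,0,0.085],[-1,0,0,0.1,0,0,0.17],[-1,0,0,0.15,0,0,0.255],[-1,0,0,0.2,0,0,0.34],[-1,0,0,0.25,0,0,0.38],[-1,0,0,0.32,0,0,0.38],[-1,0,0,0.355,0,0,0.38],[-1,0,0,0.355,0,0,0.38]]' 15;  python3 -m pendant '[[0.5,0,0,0,0,0,0],[1,0,0,0,0,0,0],[1,0,0,0,0,0,0],[1,0,0,0,0,0,0],[1,0,0,0,0,0,0]]' 15; python3 -c "
from h import *
s=r.read_state();print(s['joint_positions'].round(3),s['ee_pos'],s['time'],s['ft_force'],s['torque'])"
```

```text
time: 2.75
ee_pos: [0.6352, 0.0867, 0.1296]
eef_rot: [0.948, -0.319, -0.0, 0.0]
ft_force: [0.0, 0.6, 0.1]
width: 0.0872
grip_force: 0.0
time: 3.38
ee_pos: [0.6355, 0.0873, 0.1303]
eef_rot: [0.948, -0.319, 0.0, -0.0]
ft_force: [-0.8, -1.1, 1.9]
width: 0.0545
grip_force: 15.0
[-0.367  0.443  0.208  1.553 -0.097  1.156 -2.359] [0.63552091 0.08726983 0.13026342] 3.375 [-0.78355042 -1.09330168  1.94293081] [-0.05600567  0.34575925  0.00439271]
```

Well centred: width is 54.5 mm and side force about 1 N. Turning now, following the thread at 10 mm per turn.

```bash
python3 -m pendant '[[1,0,0,-0.001,0,0,-0.085],[1,0,0,-0.002,0,0,-0.17],[1,0,0,-0.003,0,0,-0.255],[1,0,0,-0.004,0,0,-0.34],[1,0,0,-0.005,0,0,-0.425],[1,0,0,-0.006,0,0,-0.51],[1,0,0,-0.007,0,0,-0.595],[1,0,0,-0.0076,0,0,-0.68]]' 15; python3 -c "
from h import *
s=r.read_state();print(s['joint_positions'].round(3),s['torque'])
c=cam('wrist','w3.png')"
```

```text
time: 4.38
ee_pos: [0.6353, 0.0873, 0.1319]
eef_rot: [0.925, 0.381, -0.0, -0.0]
ft_force: [-0.4, -0.0, -1.2]
width: 0.0544
grip_force: 15.0
[-0.178  0.439 -0.038  1.54   0.018  1.164 -1.01 ] [-0.02534073  0.08949182  0.07318383]
```

View pics/w3.png

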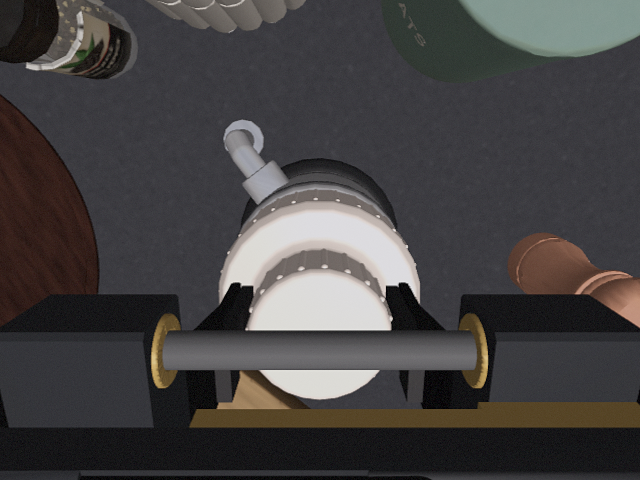

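The pads hold the hub squarely and forces are small. Continuing to turn with this grip.

```bash
python3 -m pendant '[[1,0,0,-0.001,0,0,-0.085],[1,0,0,-0.002,0,0,-0.17],[1,0,0,-0.003,0,0,-0.255],[1,0,0,-0.004,0,0,-0.34],[1,0,0,-0.005,0,0,-0.425],[1,0,0,-0.006,0,0,-0.51],[1,0,0,-0.007,0,0,-0.595],[1,0,0,-0.0076,0,0,-0.68]]'; python3 -c "
from h import *
s=r.read_state();print(s['joint_positions'].round(3),s['torque'])"
```

```text
time: 5.42
ee_pos: [0.6353, 0.0873, 0.1342]
eef_rot: [0.453, 0.892, -0.0, -0.0]
ft_force: [-0.2, -0.1, -1.4]
width: 0.0543
grip_force: 15.0
[ 0.004  0.454 -0.278  1.526  0.13   1.181  0.334] [ 0.04618807 -0.02623107  0.00674601]
```

```bash
python3 -m pendant '[[1,0,0,-0.001,0,0,-0.085],[1,0,0,-0.002,0,0,-0.17],[1,0,0,-0.003,0,0,-0.255],[1,0,0,-0.004,0,0,-0.34],[1,0,0,-0.005,0,0,-0.425],[1,0,0,-0.006,0,0,-0.51],[1,0,0,-0.007,0,0,-0.595],[1,0,0,-0.0076,0,0,-0.68]]'; python3 -c "
from h import *
s=r.read_state();print(s['joint_positions'].round(3),s['torque'])"
```

```text
time: 6.42
ee_pos: [0.6352, 0.0871, 0.1364]
eef_rot: [-0.24, 0.971, 0.0, -0.001]
ft_force: [-0.1, 0.0, -1.5]
width: 0.0545
grip_force: 15.0
[ 0.184  0.49  -0.523  1.513  0.254  1.208  1.676] [ 0.15007987  0.13232114 -0.07093413]
```

```bash
python3 -m pendant '[[1,0,0,-0.001,0,0,-0.085],[1,0,0,-0.002,0,0,-0.17],[1,0,0,-0.003,0,0,-0.255],[1,0,0,-0.0038,0,0,-0.34],[1,0,0,-0.0038,0,0,-0.34],[-1,0,0,-0.0038,0,0,-0.34],[-1,0,0,-0.0038,0,0,-0.34],[-1,0,0,-0.0038,0,0,-0.34]]'; python3 -c "
from h import *
s=r.read_state();print(s['joint_positions'].round(3),s['torque'])"
```

```text
time: 7.42
ee_pos: [0.6356, 0.0874, 0.1382]
eef_rot: [-0.562, 0.827, -0.0, 0.0]
ft_force: [1.5, -0.3, 0.5]
width: 0.0767
grip_force: 0.0
[ 0.272  0.517 -0.65   1.506  0.324  1.227  2.339] [0.14058152 0.00769412 0.00435235]
```

```bash
python3 -m pendant '[[-1,0,0,0,0,0,0.085],[-1,0,0,0,0,0,0.17],[-1,0,0,0,0,0,0.255],[-1,0,0,0,0,0,0.34],[-1,0,0,0,0,0,0.425],[-1,0,0,0,0,0,0.51],[-1,0,0,0,0,0,0.595],[-1,0,0,0,0,0,0.68]]' 15;python3 -m pendant '[[-1,0,0,0,0,0,0.085],[-1,0,0,0,0,0,0.17],[-1,0,0,0,0,0,0.255],[-1,0,0,0,0,0,0.34],[-1,0,0,0,0,0,0.425],[-1,0,0,0,0,0,0.51],[-1,0,0,0,0,0,0.595],[-1,0,0,0,0,0,0.68]]';python3 -m pendant '[[-1,0,0,0,0,0,0.085],[-1,0,0,0,0,0,0.17],[-1,0,0,0,0,0,0.255],[-1,0,0,0,0,0,0.34],[-1,0,0,0,0,0,0.34],[-1,0,0,0,0,0,0.34]]'; python3 -c "
from h import *
s=r.read_state();print(s['joint_positions'].round(3),s['torque'])
c=cam('wrist','w4.png')"
```

```text
time: 8.43
ee_pos: [0.6356, 0.0874, 0.1382]
eef_rot: [0.118, 0.993, 0.0, 0.0]
ft_force: [-0.2, -0.3, -0.5]
width: 0.0871
grip_force: 0.0
time: 9.43
ee_pos: [0.6356, 0.0875, 0.1382]
eef_rot: [0.738, 0.674, 0.0, 0.0]
ft_force: [0.6, 0.1, 0.1]
width: 0.0868
grip_force: 0.0
time: 10.18
ee_pos: [0.6355, 0.0875, 0.1381]
eef_rot: [0.925, 0.38, 0.0, 0.0]
ft_force: [-0.2, 1.1, 0.2]
width: 0.0867
grip_force: 0.0
[-0.179  0.433 -0.038  1.534  0.017  1.175 -1.012] [-0.04010152  0.05920873 -0.02772657]
```

View pics/w4.png

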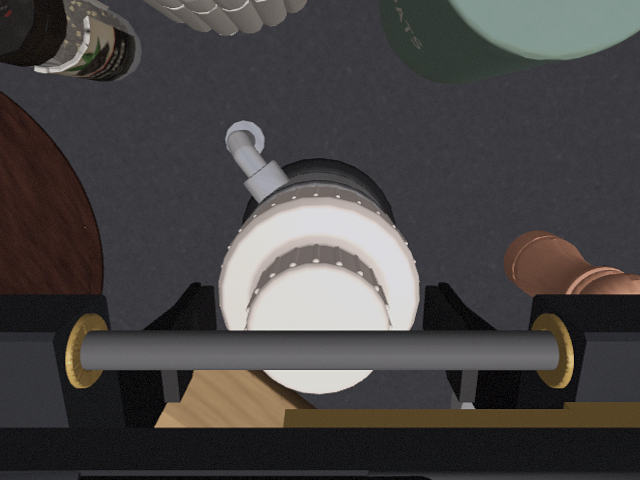

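The cap appears the same size relative to the tool, so it rose with it, and the fingers are still centred. Regrip and turn on.

```bash
python3 -m pendant '[[0.5,0,0,0,0,0,0],[1,0,0,0,0,0,0],[1,0,0,0,0,0,0],[1,0,0,0,0,0,0],[1,0,0,0,0,0,0]]' 20;python3 -m pendant '[[1,0,0,-0.001,0,0,-0.085],[1,0,0,-0.002,0,0,-0.17],[1,0,0,-0.003,0,0,-0.255],[1,0,0,-0.004,0,0,-0.34],[1,0,0,-0.005,0,0,-0.425],[1,0,0,-0.006,0,0,-0.51],[1,0,0,-0.007,0,0,-0.595],[1,0,0,-0.0076,0,0,-0.68]]'
```

```text
time: 10.85
ee_pos: [0.6355, 0.0874, 0.1381]
eef_rot: [0.926, 0.378, -0.0, -0.0]
ft_force: [-1.7, -0.4, 0.7]
width: 0.0538
grip_force: 19.9
time: 11.85
ee_pos: [0.6355, 0.0876, 0.1404]
eef_rot: [0.451, 0.892, 0.0, -0.0]
ft_force: [-0.8, 0.2, 1.7]
width: 0.0541
grip_force: 20.0
```

```bash
python3 -m pendant '[[1,0,0,-0.001,0,0,-0.085],[1,0,0,-0.002,0,0,-0.17],[1,0,0,-0.003,0,0,-0.255],[1,0,0,-0.004,0,0,-0.34],[1,0,0,-0.005,0,0,-0.425],[1,0,0,-0.006,0,0,-0.51],[1,0,0,-0.007,0,0,-0.595],[1,0,0,-0.0076,0,0,-0.68]]'; python3 -m pendant '[[1,0,0,-0.001,0,0,-0.085],[1,0,0,-0.002,0,0,-0.17],[1,0,0,-0.003,0,0,-0.255],[1,0,0,-0.0038,0,0,-0.34],[1,0,0,-0.0038,0,0,-0.34]]';python3 -c "
from h import *
s=r.read_state();print(s['joint_positions'].round(3),s['torque'])"
```

```text
time: 12.85
ee_pos: [0.6357, 0.0872, 0.1429]
eef_rot: [-0.241, 0.97, -0.0, 0.0]
ft_force: [0.3, 0.7, 1.7]
width: 0.0538
grip_force: 20.0
time: 13.48
ee_pos: [0.6359, 0.087, 0.1439]
eef_rot: [-0.562, 0.827, -0.0, 0.0]
ft_force: [0.8, -0.3, 1.2]
width: 0.054
grip_force: 19.9
[ 0.269  0.511 -0.645  1.5    0.317  1.236  2.345] [-0.05307512 -0.23658039  0.06065637]
```

Total turn is about 8.5 rad. A small test lift comes first, checking the force.

```bash
python3 -m pendant '[[1,0,0,-0.007,0,0,0],[1,0,0,-0.015,0,0,0],[1,0,0,-0.015,0,0,0]]' 30
```

```text
time: 13.85
ee_pos: [0.6355, 0.0875, 0.1483]
eef_rot: [-0.562, 0.827, -0.0, 0.0]
ft_force: [-0.3, 0.5, -2.1]
width: 0.0539
grip_force: 29.9
```

It's free (about 2 N, the cap's weight). Lift it clear, then over the board while unwinding the wrist.

```bash
python3 -m pendant '[[1,0,0,-0.06,0,0,0],[1,0,0,-0.13,0,0,0],[1,0,0,-0.2,0,0,0],[1,0,0,-0.27,0,0,0],[1,0,0,-0.3,0,0,0],[1,0,0,-0.3,0,0,0]]';python3 -m pendant '[[1,0.06,0.035,0,0,0,0.085],[1,0.16,0.09,0,0,0,0.17],[1,0.28,0.16,0,0,0,0.255],[1,0.4,0.23,0,0,0,0.34],[1,0.52,0.3,0,0,0,0.425],[1,0.62,0.36,0,0,0,0.425],[1,0.685,0.394,0,0,0,0.425],[1,0.685,0.394,0,0,0,0.425]]';python3 -c "
from h import *
s=r.read_state();print(s['joint_positions'].round(3))
c=cam('side','s4.png')"
```

```text
time: 14.6
ee_pos: [0.6358, 0.0875, 0.2393]
eef_rot: [-0.562, 0.827, -0.0, 0.001]
ft_force: [-0.7, -0.2, -2.7]
width: 0.0534
grip_force: 29.9
time: 15.6
ee_pos: [0.4488, -0.0615, 0.2378]
eef_rot: [-0.15, 0.989, -0.0, -0.0]
ft_force: [-0.4, -0.2, -2.2]
width: 0.0538
grip_force: 29.9
[ 0.541 -0.026 -0.492  1.865 -0.012  1.3    1.924]
```

View pics/s4.png

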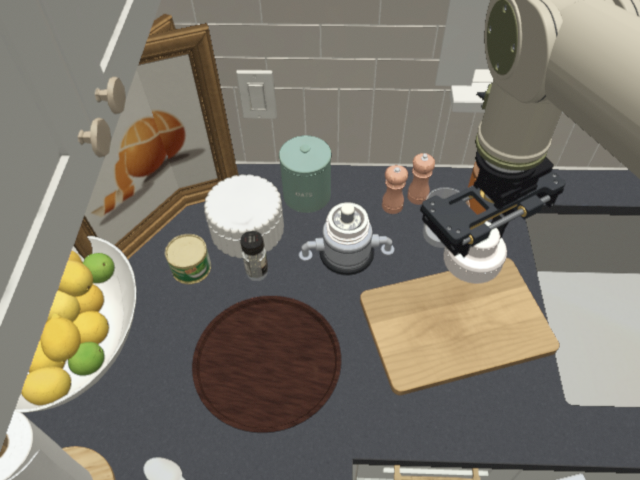

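The cap is held over the board, and the open housing shows the cartridge knob at about (347,214). Now I lower it, slowly at the end.

```bash
python3 -m pendant '[[1,0,0,0.12,0,0,0],[1,0,0,0.24,0,0,0],[1,0,0,0.34,0,0,0],[1,0,0,0.42,0,0,0],[1,0,0,0.47,0,0,0],[1,0,0,0.5,0,0,0],[1,0,0,0.51,0,0,0],[1,0,0,0.51,0,0,0]]';python3 -m pendant '[[1,0,0,0.007,0,0,0],[1,0,0,0.014,0,0,0],[1,0,0,0.019,0,0,0],[1,0,0,0.019,0,0,0]]'
```

```text
time: 16.65
ee_pos: [0.4504, -0.0602, 0.0857]
eef_rot: [-0.151, 0.988, -0.0, 0.0]
ft_force: [0.4, 0.0, -1.8]
width: 0.0538
grip_force: 29.9
time: 17.15
ee_pos: [0.4499, -0.0602, 0.0794]
eef_rot: [-0.151, 0.988, 0.0, -0.0]
ft_force: [0.9, 0.1, -1.4]
width: 0.0535
grip_force: 29.9
```

```bash
python3 -m pendant '[[1,0,0,0.004,0,0,0],[1,0,0,0.008,0,0,0],[1,0,0,0.008,0,0,0]]'
```

```text
time: 17.52
ee_pos: [0.4501, -0.0602, 0.0773]
eef_rot: [-0.151, 0.988, -0.0, 0.0]
ft_force: [0.0, -0.2, -1.2]
width: 0.0536
grip_force: 29.9
```

```bash
python3 -m pendant '[[1,0,0,0.004,0,0,0],[1,0,0,0.006,0,0,0],[1,0,0,0.006,0,0,0]]'
```

```text
time: 17.9
ee_pos: [0.4503, -0.0599, 0.0768]
eef_rot: [-0.151, 0.988, -0.0, 0.0]
ft_force: [-8.7, 2.2, 20.6]
width: 0.0541
grip_force: 29.9
```

It's on the board (20 N). Release, rise, and look.

```bash
python3 -m pendant '[[1,0,0,-0.003,0,0,0],[-1,0,0,-0.003,0,0,0],[-1,0,0,-0.003,0,0,0],[-1,0,0,-0.003,0,0,0],[-1,0,0,-0.003,0,0,0],[-1,0,0,-0.003,0,0,0],[-1,0,0,-0.003,0,0,0]]';python3 -m pendant '[[-1,0,0,-0.05,0,0,0],[-1,0,0,-0.17,0,0,0],[-1,0,0,-0.33,0,0,0],[-1,0,0,-0.5,0,0,0],[-1,0,0,-0.6,0,0,0],[-1,0,0,-0.6,0,0,0]]';python3 -c "
from h import *
import pickle
d={n:cam(n) for n in('scene','side')};pickle.dump(d,open('c5.pkl','wb'))
im=[cv2.resize(d[n]['pixels'][y:y+h,x:x+w],(400,400*h//w),interpolation=2) for n,x,y,w,h in(('scene',230,200,240,240),('side',285,175,280,280))]
cv2.imwrite('pics/s5.png',np.hstack(im)[:,:,::-1]);s=r.read_state();print(s['joint_positions'].round(3))
print(px(d['side'],[.436,-.06,.088]),px(d['scene'],[.436,-.06,.088]))"
```

```text
time: 18.77
ee_pos: [0.45, -0.0602, 0.0762]
eef_rot: [-0.151, 0.988, 0.0, 0.0]
ft_force: [0.8, -0.3, 0.7]
width: 0.0867
grip_force: 0.0
time: 19.52
ee_pos: [0.4511, -0.0601, 0.2596]
eef_rot: [-0.151, 0.988, -0.001, 0.002]
ft_force: [0.3, -0.2, 0.2]
width: 0.087
grip_force: 0.0
[ 0.548 -0.037 -0.497  1.835 -0.018  1.339  1.93 ]
[[462.21235241 298.3543226 ]] [[343.51950537 312.63239092]]
```

View pics/s5.png

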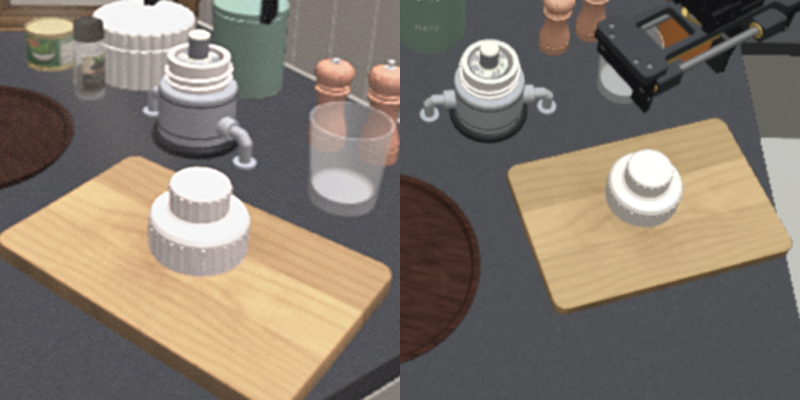

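The cap stands hub up well inside the board and is let go. The knob top is at about scene (349.4,222) and side (346.6,208). Going above it for a wrist look.

```bash
python3 -m pendant '[[-1,-0.1,0.04,0,0,0,0.085],[-1,-0.24,0.09,0,0,0,0.17],[-1,-0.4,0.155,0,0,0,0.255],[-1,-0.56,0.217,0,0,0,0.34],[-1,-0.68,0.263,0,0,0,0.34],[-1,-0.737,0.285,0,0,0,0.34],[-1,-0.737,0.285,0,0,0,0.34]]';python3 -c "
from h import *
import pickle
d0=pickle.load(open('c0.pkl','rb'))
for n,o,k in(('scene',(350.3,217.6),(349.4,222.2)),('side',(349,205.2),(346.6,207.9))):
    b=np.array(o)-px(d0[n],[.6355,.087,.142])[0]; print(n,b,ray(d0[n],*(np.array(k)-b),.134))
c=cam('wrist','w6.png');print(px(c,[[.6355,.087,.134],[.6625,.087,.134],[.6355,.114,.134]]))
s=r.read_state();print(s['joint_positions'].round(3))"
```

```text
time: 20.5
ee_pos: [0.6351, 0.0887, 0.2545]
eef_rot: [0.202, 0.979, 0.0, -0.001]
ft_force: [-0.7, -0.3, -0.2]
width: 0.0865
grip_force: 0.0
scene [0.46597981 1.86122633] [0.63189239 0.08595491 0.134     ]
side [1.78595388 0.70689856] [0.63706267 0.09077268 0.134     ]
[[316.56742924 238.50816938]
 [332.39937672 273.85443093]
 [354.49646749 222.77223565]]
[ 0.213  0.419 -0.578  1.361  0.226  1.43   0.806]
```

View pics/w6.png

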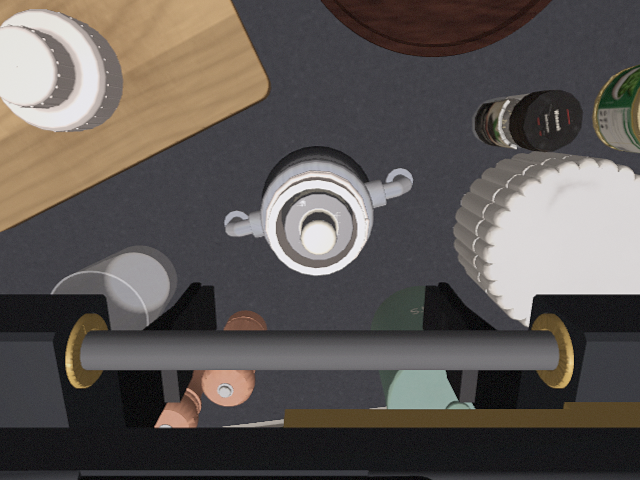

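The knob top is at (319,237), 2 mm from the prediction and right under the tool. Descend so the fingertips stop about 2 mm above the rim, and grip.

```bash
python3 -m pendant '[[-1,0,0,0.12,0,0,0],[-1,0,0,0.25,0,0,0],[-1,0,0,0.35,0,0,0],[-1,0,0,0.41,0,0,0],[-1,0,0,0.435,0,0,0],[-1,0,0,0.44,0,0,0],[-1,0,0,0.44,0,0,0]]' 20;python3 -m pendant '[[0,0,0,0,0,0,0],[1,0,0,0,0,0,0],[1,0,0,0,0,0,0],[1,0,0,0,0,0,0],[1,0,0,0,0,0,0],[1,0,0,0,0,0,0],[1,0,0,0,0,0,0]]' 20
```

```text
time: 21.42
ee_pos: [0.6359, 0.0876, 0.1253]
eef_rot: [0.203, 0.979, 0.0, 0.001]
ft_force: [0.6, 0.2, 1.1]
width: 0.0868
grip_force: 0.0
time: 22.3
ee_pos: [0.6354, 0.0875, 0.1243]
eef_rot: [0.203, 0.979, 0.0, 0.0]
ft_force: [0.3, 1.1, -0.6]
width: 0.0253
grip_force: 0.3
```

```bash
python3 -m pendant '[[1,0,0,0,0,0,0],[1,0,0,0,0,0,0],[1,0,0,-0.02,0,0,0],[1,0,0,-0.06,0,0,0],[1,0,0,-0.06,0,0,0]]' 30
```

```text
time: 22.92
ee_pos: [0.6361, 0.0876, 0.1438]
eef_rot: [0.203, 0.979, 0.0, 0.001]
ft_force: [-0.7, 0.7, -2.7]
width: 0.0242
grip_force: 30.0
```

Carrying the cartridge (2.7 N). Draw it straight out, then over to the tray.

```bash
python3 -m pendant '[[1,0,0,-0.06,0,0,0],[1,0,0,-0.14,0,0,0],[1,0,0,-0.22,0,0,0],[1,0,0,-0.3,0,0,0],[1,0,0,-0.37,0,0,0],[1,0,0,-0.4,0,0,0],[1,0,0,-0.4,0,0,0]]';python3 -m pendant '[[1,0.08,0.03,0,0,0,0],[1,0.2,0.072,0,0,0,0],[1,0.34,0.122,0,0,0,0],[1,0.48,0.173,0,0,0,0],[1,0.62,0.224,0,0,0,0],[1,0.74,0.267,0,0,0,0],[1,0.8,0.289,0,0,0,0],[1,0.8,0.289,0,0,0,0]]';python3 -c "
from h import *
c=cam('side','s7.png')
print(r.read_state()['joint_positions'].round(3))"
```

```text
time: 23.8
ee_pos: [0.6355, 0.0876, 0.2629]
eef_rot: [0.203, 0.979, 0.0, 0.001]
ft_force: [-0.8, -0.1, -3.6]
width: 0.0243
grip_force: 30.0
time: 24.8
ee_pos: [0.4489, 0.2629, 0.262]
eef_rot: [0.202, 0.979, -0.0, 0.0]
ft_force: [0.5, -0.0, -3.0]
width: 0.0244
grip_force: 30.0
[ 0.057  0.15  -0.734  1.665  0.103  1.366  0.47 ]
```

View pics/s7.png

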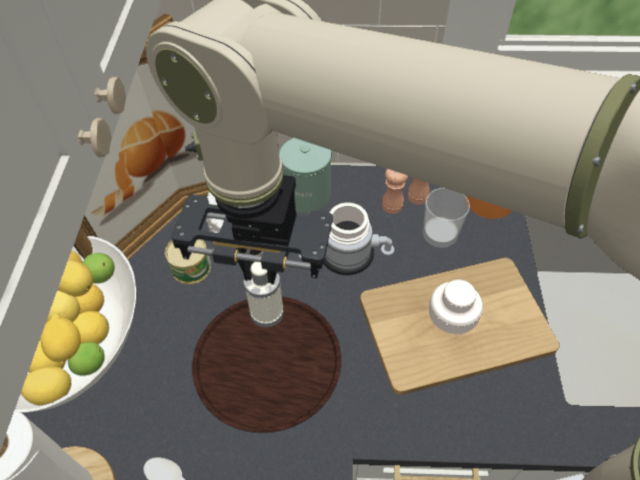

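The cartridge hangs upright over the tray. Lowering.

```bash
python3 -m pendant '[[1,0,0,0.1,0,0,0],[1,0,0,0.22,0,0,0],[1,0,0,0.32,0,0,0],[1,0,0,0.39,0,0,0],[1,0,0,0.43,0,0,0],[1,0,0,0.45,0,0,0],[1,0,0,0.46,0,0,0],[1,0,0,0.46,0,0,0]]';python3 -m pendant '[[1,0,0,0.004,0,0,0],[1,0,0,0.008,0,0,0],[1,0,0,0.013,0,0,0],[1,0,0,0.013,0,0,0]]'
```

```text
time: 25.85
ee_pos: [0.4499, 0.2624, 0.1246]
eef_rot: [0.203, 0.979, 0.0, 0.0]
ft_force: [0.1, 0.3, -2.9]
width: 0.0244
grip_force: 30.0
time: 26.35
ee_pos: [0.4495, 0.2623, 0.1202]
eef_rot: [0.203, 0.979, -0.0, -0.0]
ft_force: [-0.8, -0.1, -3.0]
width: 0.0244
grip_force: 30.0
```

```bash
python3 -m pendant '[[1,0,0,0.003,0,0,0],[1,0,0,0.005,0,0,0],[1,0,0,0.005,0,0,0]]'
```

```text
time: 26.72
ee_pos: [0.4497, 0.2625, 0.1191]
eef_rot: [0.203, 0.979, 0.0, 0.0]
ft_force: [0.3, 0.2, 0.4]
width: 0.0241
grip_force: 30.0
```

Touching (load has gone from −3 to +0.4 N). Release, rise, and check.

```bash
python3 -m pendant '[[-1,0,0,0,0,0,0],[-1,0,0,0,0,0,0],[-1,0,0,0,0,0,0],[-1,0,0,0,0,0,0],[-1,0,0,0,0,0,0],[-1,0,0,0,0,0,0],[-1,0,0,0,0,0,0]]' 10;python3 -m pendant '[[-1,0,0,-0.05,0,0,0],[-1,0,0,-0.15,0,0,0],[-1,0,0,-0.3,0,0,0],[-1,0,0,-0.42,0,0,0],[-1,0,0,-0.48,0,0,0],[-1,0,0,-0.48,0,0,0],[-1,0,0,-0.48,0,0,0]]';python3 -c "
from h import *
c=cam('side','s8.png')"
```

```text
time: 27.6
ee_pos: [0.4496, 0.2624, 0.1189]
eef_rot: [0.203, 0.979, 0.0, 0.0]
ft_force: [0.7, -0.6, 0.1]
width: 0.0839
grip_force: 0.0
time: 28.48
ee_pos: [0.4491, 0.2619, 0.2615]
eef_rot: [0.203, 0.979, -0.001, -0.001]
ft_force: [0.0, 0.1, 0.3]
width: 0.0869
grip_force: 0.0
```

View pics/s8.png

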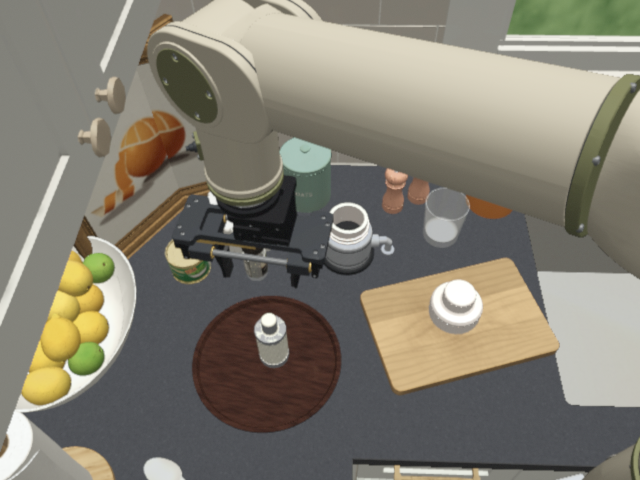

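The cartridge stands upright near the tray's centre (272,345), the cap sits on the board (456,305), and the bystanders look undisturbed.

```bash
python3 -c "
from bench import r
print(r.close_job())"
```

```text
the job is handed in; nothing more can be done
None
```

I unscrewed the cap and set it hub up on the board, stood the cartridge upright on the tray, and handed the job in at about 28.5 s; the hand-in returned no verdict.

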